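# File the pin tins through the gate

## Robot

A 6-joint arm with a two-finger parallel gripper is mounted at the origin on a cart in front of the work surface, level with it; the furniture and walls round the work are solid. World frame = base frame: x ahead of the robot, y to its left, z up, the work surface at z = 0. Lengths are in m, angles in rad, forces in N, time in s.
With the tool pointing down it reaches from about 0.3 to 0.875 m from the base axis. Payload 6.4 kg.
Tool frame: the origin (TCP) lies between the finger pads; the fingertips stand 22 mm ahead of it and the grasp point (between the pads) lies 3 mm ahead of it; z points along the fingers, y is the line along which they close (so a half turn about z gives the same grasp; the last joint's range is limited). The gripper opens to 88 mm and grips with 3 to 60 N. Pads are 18 mm wide; open, the fingers measure 123 mm over their backs; the gripper's body (75 mm by 187 mm) begins 45 mm behind the grasp point.
Start: joints at [-1.34, 0.181, 1.607, -0, 1.354, -0.206], TCP at [0.243, -0.521, 0.261] pointing down, gripper open.
Joint ranges: [-2.99, 2.99], [-0.89, 2.07], [0.3, 2.58], [-1.14, 4.28], [0, 2.63], [-3.12, 3.12]. Speed limits (rad/s): [2.57, 2.57, 3.01, 3.14, 3.14, 3.14].

## Interface

Orientations are given as a 3x3 rotation matrix whose columns are the frame's x, y, z axes.
In Python, from bench import arm, viewer, ticket gives the robot as it stands.
- The arm moves only by the tool servo_tool, never from a script. Its argument "commands" is a list of rows, each a list of 7 numbers: the opening, from 0 (shut) to 1 (fully open), then the shift along the tool's x, y, z normalised to -1 to 1, where 1 is 0.025 m, then the turn, a rotation vector about the tool's x, y, z normalised to -1 to 1, where 1 is 4 degrees. In form: [[hand, x, y, z, rx, ry, rz], ...]. A call has 1 to 10 rows; each row shifts and turns the commanded pose from where the row before left it, along the tool's axes as they then stand; what a row does not reach is not made up. A row lasts 1/12 s, in which the tool goes at most 41.7 mm and 7.16 degrees, less where a joint would pass 70% of its speed; a pose out of reach is approached as far as the arm can. A call with a number of a shift or a turn outside -1 to 1 is refused whole. A call with a gripper value outside its range is refused whole. The fingers move at their own pace and stop on an object; the grip force is fixed at half the most. Time passes only in rows, so rows that do not move let the fingers close. It gives the time, the measured TCP pose, the force, the opening and the grip force at its end, in the units of the state.
- arm.sense(): the state, without advancing time (a new reading comes with each control period).
- viewer.capture(name): name is "scene" or "top" or "wrist"; returns the picture (480x640x3 uint8, red, green, blue); there is no depth.
- viewer.get_calibration(name): a dict with "camera_matrix" (3x3 intrinsics, pixels), "k1" (the pictures are not rectified: a ray, as slopes to the right and down, at radius r is drawn at 1 + k1 r^2 times it, then the intrinsics apply), "extrinsics" (4x4, takes a point from world to camera coordinates). Camera axes: x right, y down, z forward; pixel columns grow to the right and rows downward; lengths in m; the calibration is good to about 2 mm. A picture is of the moment at which its call begins: read the wrist's pose just before it. get_calibration takes no time and is no camera call; for the wrist camera it gives the pose at the moment of the call.
- ticket.job_done(): hands the job in; it is judged then, once.
The state is a dict: "time": time; "joint_pos": joint angles; "qvel": joint speeds; "effort": joint torques, N m; "tcp_pos": TCP position; "tool_rot": TCP orientation; "wrist_force": force on the tool from outside, world axes, zero at the start; "torque": the same for the moment, N m; "grip_width": opening from 0.0 (shut) to 1.0 (fully open); "grasp_force": force on a finger pad.
Only numpy, scipy, OpenCV 4.12 (cv2) and the standard library are available. Lean on these libraries where they do the work, as an engineer would, in place of code of your own. Each camera call takes 0.05 s, during which the arm holds its last target. There are 200 camera calls.

## Task

Push the three round white tins of punch pins that stand before the storage lane one at a time through the narrow gate into the lane, until all three stand in single file wholly behind the gate posts. Slide them gently along the bench with the fingertips or the outside of the fingers: do not squeeze, lift or tip a tin, and leave the memory stick, the petri dish and the tweezers where they lie.

Things in the scene. Friction and masses are not known exactly. Their poses are not given: they have to be found in the camera images.
- magazine: Low open-topped aluminium lane screwed to the bench; never moves, has no floor. Origin on the bench top in mid-gate; x runs from the gate along the lane's middle to the end stop, z up. All its walls, posts and lips are 9 mm high: fingertips 12 to 20 mm above the bench pass over them and still push a tin. Lane 60 mm wide inside, walls 5 mm thick, with flared lips before the gate.
- gate (a point): Mid-gate, at the magazine's origin, same axes. The gate is the 57 mm gap between two round steel posts (12 mm diameter, centres at x = 0, y = +-34.5 mm). In front of it two straight lips flare out at 45 degrees, ending at x = -41 mm, y = +-76 mm.
- lane_end (a point): Point on the bench at the inner face of the end stop, in the middle of the lane, 180 mm from the gate. Three tins in single file need 156 mm, so 24 mm is to spare and no tin need be pressed against the stop.
- tin_1: Round white closed tin of punch pins, 52 mm diameter, 23 mm high, about 70 g, standing loose on the bench in front of the gate; slides freely. Origin at the centre of its underside, z up out of its lid. The three tins are alike and may go in in any order.
- tin_2: Round white closed tin of punch pins, 52 mm diameter, 23 mm high, about 70 g, standing loose on the bench in front of the gate; slides freely. Origin at the centre of its underside, z up out of its lid. The three tins are alike and may go in in any order.
- tin_3: Round white closed tin of punch pins, 52 mm diameter, 23 mm high, about 70 g, standing loose on the bench in front of the gate; slides freely. Origin at the centre of its underside, z up out of its lid. The three tins are alike and may go in in any order.
- usb_stick: Black memory stick, 53 x 18 x 9 mm, loose beside the lane; bystander. Origin at the centre of its underside.
- petri_dish: Pale translucent petri dish (wider and flatter than a tin), 60 mm diameter, 15 mm high, loose beside the lane; bystander. Origin at the centre of its underside.
- tweezers: Slim steel tweezers, 14 x 107 x 10 mm (long in their own y), lying loose behind the end stop; bystander. Origin at the centre of their underside.

How it is judged:
By the outcome, as a careful person would: the job done as asked, in the order asked, and still so for the second after the job is handed in, with the robot touching nothing.
It also fails if it takes over 67 s, if anything falls off the work surface, if the arm or the gripper's body presses on something with over 40 N, if the wrist force passes 120 N, or if a joint passes its speed limit or range.

## Working session

There is one attempt and no reset: what is moved stays moved. The work goes in short steps, Python scripts to look and compute and a tool call to move; the robot and the scene stay as the last step left them, time stands still between calls to the robot, and variables do not carry over. Pictures are saved under pics/ and viewed, at most 10 in all, crops included, and the job is handed in when it is done.

Besides the shell and the picture viewer there is one more tool, called as name([rows], argument=value, ...), one row to a line, values as JSON. servo_tool: Moves the arm, as the interface text tells. Its arguments: {"type":"object","properties":{"commands":{"type":"array","items":{"type":"array","items":{"type":"number","minimum":-1,"maximum":1}}}},"required":["commands"]}

```bash
mkdir -p pics
python3 - <<'E'
from bench import arm, viewer
import cv2
s=arm.sense(); print(s['time'],s['tcp_pos'],s['tool_rot'],s['grip_width'])
for n in ('top','scene'):
    cv2.imwrite(f'pics/{n}0.png',viewer.capture(n)[:,:,::-1])
    c=viewer.get_calibration(n); print(c)
E
```

```text
0.0 [ 0.24316263 -0.52053525  0.2598348 ] [[ 9.06106045e-01  4.23050471e-01 -3.66357267e-04]
 [ 4.23050474e-01 -9.06104627e-01  1.64380238e-03]
 [ 3.63453356e-04 -1.64444689e-03 -9.99998582e-01]] 0.9996145829290716
{'camera_matrix': array([[607.26951129,   0.        , 325.95701583],
       [  0.        , 607.26951129, 242.69082988],
       [  0.        ,   0.        ,   1.        ]]), 'k1': -0.11251566499290412, 'extrinsics': array([[-5.99115934e-03, -9.99981692e-01, -8.49050602e-04,
         1.11844543e-01],
       [-9.98511400e-01,  6.02837766e-03, -5.42092489e-02,
         5.61930991e-01],
       [ 5.42133749e-02,  5.23010457e-04, -9.98529237e-01,
         1.05410704e+00],
       [ 0.00000000e+00,  0.00000000e+00,  0.00000000e+00,
         1.00000000e+00]])}
{'camera_matrix': array([[523.51415017,   0.        , 317.89559054],
       [  0.        , 523.51415017, 236.45517104],
       [  0.        ,   0.        ,   1.        ]]), 'k1': 0.0542193795993095, 'extrinsics': array([[-0.48862014, -0.87248806,  0.00386426,  0.34873634],
       [-0.44686141,  0.24644723, -0.85998758,  0.25527246],
       [ 0.74937657, -0.42193404, -0.51030033,  0.61249489],
       [ 0.        ,  0.        ,  0.        ,  1.        ]])}
```

View pics/top0.png

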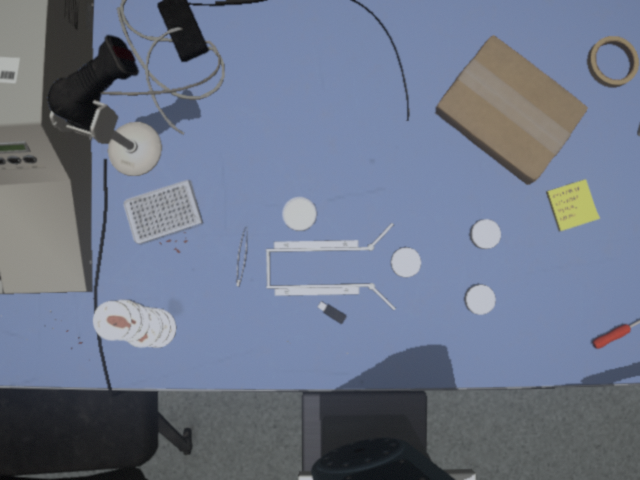

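The top view shows the lane with its gate near (372,267) and end stop near (268,268). The tins are at about (406,262), (486,234) and (480,299), the dish at (299,213), the USB stick at (332,312) and the tweezers at (242,257).

```bash
cat > h.py <<'E'
import numpy as np, cv2
from bench import arm, viewer
def ray(cal,px,z):
    K=cal['camera_matrix'];D=np.array([cal['k1'],0,0,0,0.])
    u=cv2.undistortPoints(np.array(px,float).reshape(-1,1,2),K,D).reshape(-1,2)
    E=cal['extrinsics'];R=E[:3,:3];c=-R.T@E[:3,3]
    d=np.c_[u,np.ones(len(u))]@R
    return c+d*((z-c[2])/d[:,2])[:,None]
def tins(im,cal,box=(255,220,520,330)):
    x0,y0,x1,y1=box
    hsv=cv2.cvtColor(im,cv2.COLOR_RGB2HSV)
    m=((hsv[...,1]<45)&(hsv[...,2]>150)).astype(np.uint8)
    m2=np.zeros_like(m);m2[y0:y1,x0:x1]=m[y0:y1,x0:x1]
    k=cv2.getStructuringElement(cv2.MORPH_ELLIPSE,(15,15))
    o=cv2.morphologyEx(m2,cv2.MORPH_OPEN,k)
    out=[]
    for c in cv2.findContours(o,cv2.RETR_EXTERNAL,cv2.CHAIN_APPROX_NONE)[0]:
        (u,v),r=cv2.minEnclosingCircle(c)
        M=cv2.moments(c);u,v=M['m10']/M['m00'],M['m01']/M['m00']
        out.append((u,v,r,*ray(cal,[(u,v)],.023)[0][:2]))
    return m2,out
G=None
def frame(p,g,e):
    a=(e-g)/np.linalg.norm(e-g);b=np.array([-a[1],a[0]]);d=np.asarray(p)-g
    return np.array([d@a,d@b])
E
python3 - <<'E'
from h import *
im=viewer.capture('top');cal=viewer.get_calibration('top')
m,o=tins(im,cal)
for t in o: print(np.round(t,4))
cv2.imwrite('pics/crop.png',cv2.resize(im[205:335,225:425,::-1],None,fx=4,fy=4,interpolation=cv2.INTER_CUBIC))
E
```

```text
[ 4.807224e+02  2.994213e+02  1.502360e+01  4.609000e-01 -1.624000e-01]
[ 4.057022e+02  2.619154e+02  1.516060e+01  5.277000e-01 -3.080000e-02]
[ 4.860666e+02  2.336380e+02  1.484090e+01  5.765000e-01 -1.740000e-01]
```

View pics/crop.png

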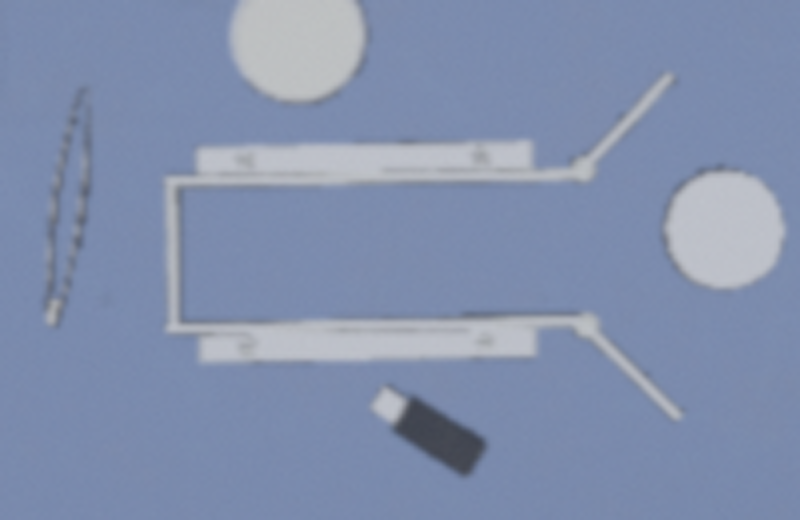

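View pics/scene0.png

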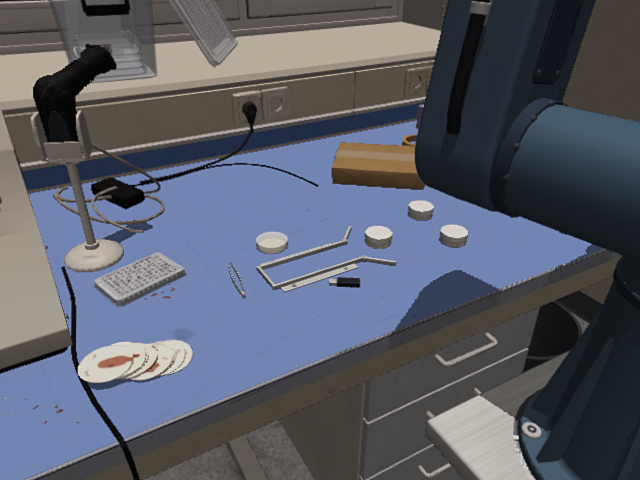

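The crop puts the posts at about (584,170) and (588,325) and the inner face of the end stop at about (181,254). The mouth is clear and the bystanders sit outside the finger paths.

```bash
cat >> h.py <<'E'
cal=viewer.get_calibration('top')
cp=lambda x,y:(225+(x-1.5)/4,205+(y-1.5)/4)
P=ray(cal,[cp(584,170),cp(588,325),cp(181,184),cp(181,325)],.009)[:,:2]
g=P[:2].mean(0); e=P[2:].mean(0)
E
python3 - <<'E'
from h import *
print(P,g,e,np.linalg.norm(P[0]-P[1]),np.linalg.norm(e-g),np.degrees(np.arctan2(*(e-g)[::-1])),np.degrees(np.arctan2(*(P[0]-P[1])[::-1])))
for t in [(.4609,-.1624),(.5277,-.0308),(.5765,-.174)]: print(t,frame(t,g,e))
E
```

```text
[[0.55459002 0.02937913]
 [0.48604926 0.02824992]
 [0.54945525 0.2079253 ]
 [0.48709909 0.20804121]] [0.52031964 0.02881453] [0.51827717 0.20798326] 0.06855005751074696 0.17918037192576716 90.65312670807194 0.9438680537898687
(0.4609, -0.1624) [-0.19052478  0.06159543]
(0.5277, -0.0308) [-0.05969478 -0.00670034]
(0.5765, -0.174) [-0.20344175 -0.05386484]
```

servo_tool([
  [0.35, 0, 0, 0.3, 0, 0, -1],
  [0.35, 0, 0, 0.3, 0, 0, -1],
  [0.35, 0, 0, 0.3, 0, 0, -1],
  [0.35, 0, 0, 0.3, 0, 0, -1],
  [0.35, 0, 0, 0.3, 0, 0, -1],
  [0.35, 0, 0, 0.3, 0, 0, -1],
  [0.35, 0, 0, 0.3, 0, 0, -1],
  [0.35, 0, 0, 0.3, 0, 0, -1],
  [0.35, 0, 0, 0.3, 0, 0, -1],
  [0.35, 0, 0, 0.3, 0, 0, -1],
])

```text
time: 0.98
tcp_pos: [0.2432, -0.5208, 0.185]
tool_rot: [[0.419, 0.908, -0.0], [0.908, -0.419, 0.001], [0.001, -0.0, -1.0]]
wrist_force: [0.6, -0.5, 0.1]
grip_width: 0.351
grasp_force: 0.0
```

servo_tool([
  [0.35, 0, 0, 0.2, 0, 0, -1],
  [0.35, 0, 0, 0.2, 0, 0, -1],
  [0.35, 0, 0, 0.2, 0, 0, -1],
  [0.35, 0, 0, 0.2, 0, 0, -1],
  [0.35, 0, 0, 0.2, 0, 0, -1],
  [0.35, 0, 0, 0.2, 0, 0, -1],
  [0.35, 0, 0, 0.1, 0, 0, -0.45],
])

```text
time: 1.57
tcp_pos: [0.2431, -0.5204, 0.1522]
tool_rot: [[-0.018, 1.0, -0.0], [1.0, 0.018, 0.002], [0.002, -0.0, -1.0]]
wrist_force: [0.0, 0.1, 0.1]
grip_width: 0.351
grasp_force: 0.0
```

servo_tool([
  [0.35, 0.8, 0.65, 0, 0, 0, 0],
  [0.35, 0.8, 0.65, 0, 0, 0, 0],
  [0.35, 0.8, 0.65, 0, 0, 0, 0],
  [0.35, 0.8, 0.65, 0, 0, 0, 0],
  [0.35, 0.8, 0.65, 0, 0, 0, 0],
  [0.35, 0.8, 0.65, 0, 0, 0, 0],
  [0.35, 0.8, 0.65, 0, 0, 0, 0],
  [0.35, 0.8, 0.65, 0, 0, 0, 0],
  [0.35, 0.8, 0.65, 0, 0, 0, 0],
  [0.35, 0.8, 0.65, 0, 0, 0, 0],
])

```text
time: 2.4
tcp_pos: [0.4034, -0.3175, 0.153]
tool_rot: [[-0.014, 1.0, -0.0], [1.0, 0.014, 0.0], [0.0, -0.0, -1.0]]
wrist_force: [0.5, -1.0, 0.8]
grip_width: 0.349
grasp_force: 0.0
```

```bash
cat > st.py <<'E'
from h import *
s=arm.sense();R=s['tool_rot']
print(s['time'],s['tcp_pos'].round(4),'lane',(frame(s['tcp_pos'][:2],g,e)*1000).round(1),'yaw',np.degrees(np.arctan2(R[1,0],R[0,0])).round(2),R[:,2].round(4),s['grip_width'],s['wrist_force'].round(1),s['joint_pos'].round(2))
E
python3 st.py
```

```text
2.4 [ 0.4034 -0.3175  0.153 ] lane [-344.9  120.9] yaw 90.82 [-2.e-04  3.e-04 -1.e+00] 0.3485834751603446 [ 0.5 -1.   0.8] [-0.9   0.17  1.85  0.    1.12 -0.91]
```

servo_tool([
  [0.35, 0.9, 0.5, 0, 0, 0, 0],
  [0.35, 0.9, 0.5, 0, 0, 0, 0],
  [0.35, 0.9, 0.5, 0, 0, 0, 0],
  [0.35, 0.9, 0.5, 0, 0, 0, 0],
  [0.35, 0.9, 0.5, 0, 0, 0, 0],
  [0.35, 0.9, 0.5, 0, 0, 0, 0],
  [0.35, 0.9, 0.5, 0, 0, 0, 0],
  [0.35, 0.9, 0.5, 0, 0, 0, 0],
  [0.35, 0.9, 0.5, 0, 0, 0, 0],
  [0.35, 0.9, 0.5, 0, 0, 0, 0],
])

```text
time: 3.23
tcp_pos: [0.5249, -0.0906, 0.153]
tool_rot: [[-0.014, 1.0, -0.0], [1.0, 0.014, 0.0], [0.0, -0.0, -1.0]]
wrist_force: [1.2, 0.6, 0.2]
grip_width: 0.349
grasp_force: 0.0
```

servo_tool([
  [0.35, 0, 0, 0.8, 0, 0, 0],
  [0.35, 0, 0, 0.8, 0, 0, 0],
  [0.35, 0, 0, 0.8, 0, 0, 0],
  [0.35, 0, 0, 0.8, 0, 0, 0],
  [0.35, 0, 0, 0.8, 0, 0, 0],
  [0.35, 0, 0, 0.4, 0, 0, 0],
  [0.35, 0, 0, 0.2, 0, 0, 0],
  [0.35, 0, 0, 0, 0, 0, 0],
])

```text
time: 3.9
tcp_pos: [0.5239, -0.0917, 0.0373]
tool_rot: [[-0.014, 1.0, -0.002], [1.0, 0.014, 0.001], [0.001, -0.002, -1.0]]
wrist_force: [0.0, 0.8, 0.1]
grip_width: 0.35
grasp_force: 0.0
```

Run:
```python
import st
from h import *
cv2.imwrite('pics/w1.png',viewer.capture('wrist')[:,:,::-1])
```

```text
3.9 [ 0.5239 -0.0917  0.0373] lane [-120.5   -2.2] yaw 90.82 [-2.e-03  8.e-04 -1.e+00] 0.34975660670591907 [0.  0.8 0.1] [-0.4   0.4   1.84 -0.    0.89 -0.41]
```

View pics/w1.png

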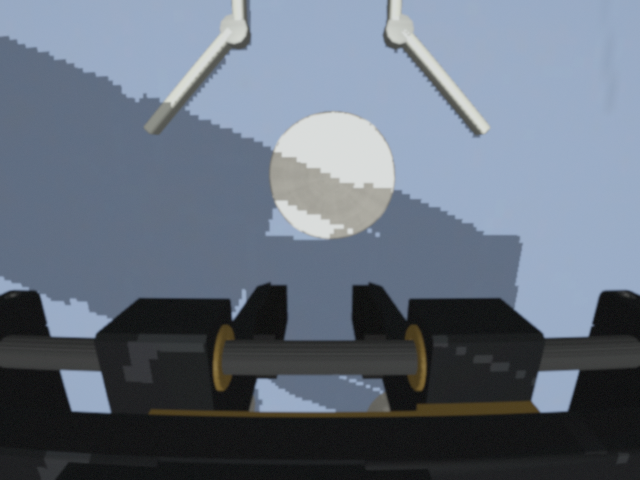

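The wrist view shows the fingers centred at column 319, the posts at columns 235 and 399, and the tin at (332,175). The tin is about 5 mm to tool +y.

servo_tool([
  [0.35, 0.2, 0.2, 0, 0, 0, 0],
  [0.35, 0.25, 0, 0, 0, 0, 0],
  [0.35, 0.25, 0, 0, 0, 0, 0],
  [0.35, 0.25, 0, 0, 0, 0, 0],
  [0.35, 0.2, 0, 0, 0, 0, 0],
  [0.35, 0.2, 0, 0, 0, 0, 0],
  [0.35, 0.2, -0.04, 0, 0, 0, 0],
  [0.35, 0.2, -0.05, 0, 0, 0, 0],
  [0.35, 0.2, -0.05, 0, 0, 0, 0],
  [0.35, 0.2, -0.05, 0, 0, 0, 0],
])

```text
time: 4.78
tcp_pos: [0.5242, -0.0379, 0.0384]
tool_rot: [[-0.014, 1.0, 0.001], [1.0, 0.014, -0.0], [-0.0, 0.001, -1.0]]
wrist_force: [-1.1, -1.0, 0.8]
grip_width: 0.351
grasp_force: 0.8
```

Run:
```python
import st
from h import *
cv2.imwrite('pics/w2.png',viewer.capture('wrist')[:,:,::-1])
```

```text
4.7833 [ 0.5242 -0.0379  0.0384] lane [-66.8  -3.1] yaw 90.82 [ 6.e-04 -3.e-04 -1.e+00] 0.35144589475522703 [-1.1 -1.   0.8] [-0.3   0.39  1.86 -0.    0.89 -0.31]
```

View pics/w2.png

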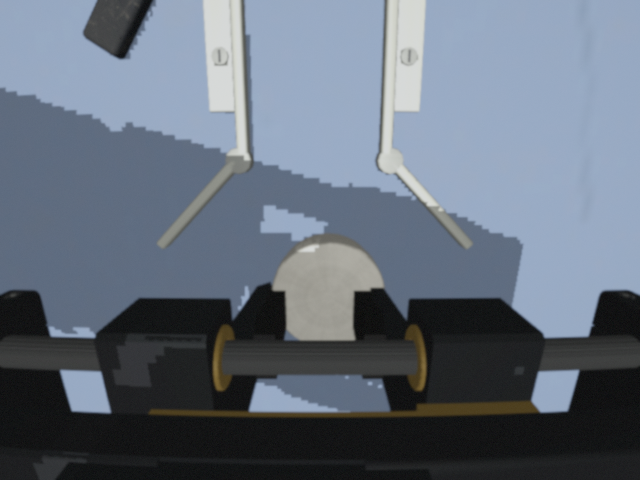

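Tin spans cols 274–383 (centre 328), the fingers are centred at ~320, and the gate middle is at 314. It needs about 5 mm to the left before the gate.

servo_tool([
  [0.35, 0.1, -0.05, 0, 0, 0, 0],
  [0.35, 0.1, -0.05, 0, 0, 0, 0],
  [0.35, 0.1, -0.03, 0, 0, 0, 0],
  [0.35, 0.15, 0, 0, 0, 0, 0],
  [0.35, 0.15, 0, 0, 0, 0, 0],
  [0.35, 0.15, 0, 0, 0, 0, 0],
])

```text
time: 5.33
tcp_pos: [0.5208, -0.0194, 0.0384]
tool_rot: [[-0.014, 1.0, 0.0], [1.0, 0.014, -0.0], [-0.0, 0.0, -1.0]]
wrist_force: [-0.2, -2.2, 3.8]
grip_width: 0.35
grasp_force: 2.0
```

Run:
```python
import st
from h import *
cv2.imwrite('pics/w3.png',viewer.capture('wrist')[:,:,::-1])
```

```text
5.3333 [ 0.5208 -0.0194  0.0384] lane [-48.2   0.1] yaw 90.82 [ 4.e-04 -3.e-04 -1.e+00] 0.3496630601630348 [-0.2 -2.2  3.8] [-0.27  0.38  1.87 -0.    0.88 -0.28]
```

View pics/w3.png

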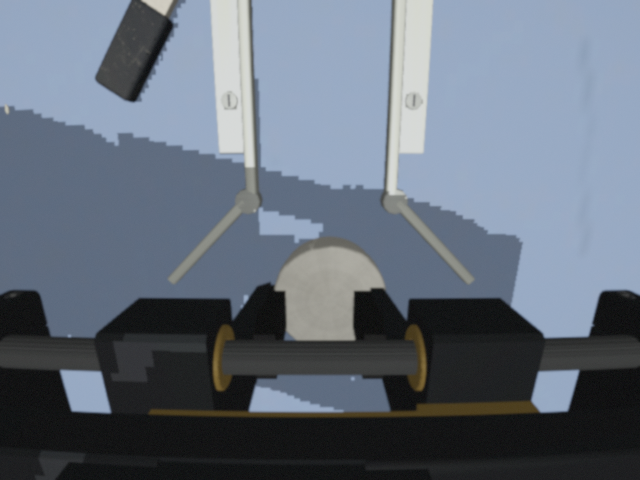

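Tin spans cols 275–384, and the posts are at (247,201) and (394,201). I'll convert these with the wrist calibration.

Run:
```python
from h import *
c=viewer.get_calibration('wrist')
po=ray(c,[(247,201),(394,201)],.009)[:,:2]
t=ray(c,[(275.5,285),(384,285)],.023)[:,:2]
f=ray(c,[(329,243)],.023)[:,:2]
for p in [*po,po.mean(0),*t,t.mean(0),*f]: print((frame(p,g,e)*1000).round(1))
```

```text
[-0.6 33.3]
[ -0.4 -34.9]
[-0.5 -0.8]
[-36.6  19.4]
[-36.5 -29.6]
[-36.5  -5.1]
[-16.9  -4.5]
```

Run:
```python
from h import *
a=viewer.capture('scene');c=viewer.get_calibration('scene')
im=viewer.capture('top')
A=cv2.resize(a[190:290,290:440],(795,530),interpolation=cv2.INTER_CUBIC)
cv2.imwrite('pics/s4.png',A[:,:,::-1])
for t in tins(im,cal)[1]: print(np.round(t,3),(frame(t[3:],g,e)*1000).round(1))
```

```text
[ 4.87087e+02  2.31849e+02  1.47380e+01  5.80000e-01 -1.76000e-01] [-205.3  -57. ]
```

View pics/s4.png

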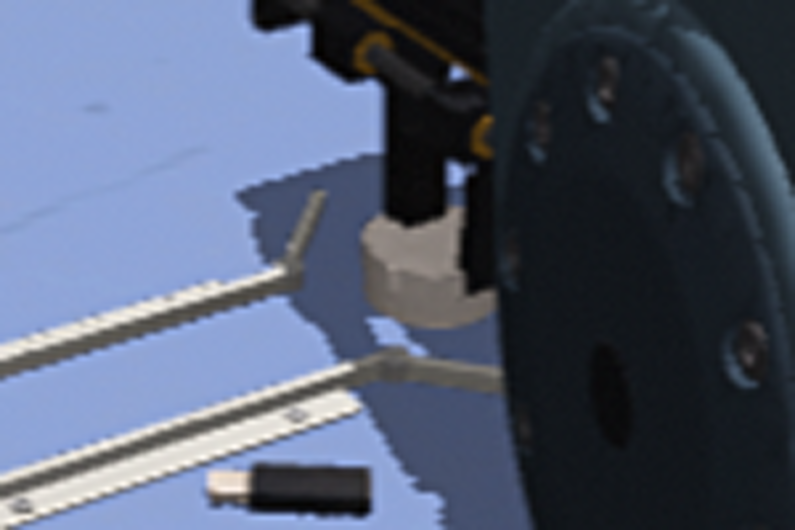

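The scene crop shows the tin before the gate with the far finger seemingly over its lid edge. I'll raise, back off and look again.

servo_tool([
  [0.35, 0, 0, -0.3, 0, 0, 0],
  [0.35, 0, 0, -0.4, 0, 0, 0],
  [0.35, 0, 0, -0.8, 0, 0, 0],
  [0.35, 0, 0, -1, 0, 0, 0],
  [0.35, -0.8, 0, -1, 0, 0, 0],
  [0.35, -0.8, 0, -0.5, 0, 0, 0],
  [0.35, -0.8, 0, 0, 0, 0, 0],
  [0.35, -0.4, 0, 0, 0, 0, 0],
])

```text
time: 6.15
tcp_pos: [0.5223, -0.0914, 0.1402]
tool_rot: [[-0.014, 1.0, 0.003], [1.0, 0.014, -0.001], [-0.002, 0.003, -1.0]]
wrist_force: [-0.6, 0.1, 0.2]
grip_width: 0.348
grasp_force: 0.0
```

Run:
```python
import st
from h import *
c=viewer.get_calibration('wrist');w=viewer.capture('wrist')
a=viewer.capture('scene')
B=cv2.resize(w,(400,300)); A=cv2.resize(a[190:290,310:440],(390,300),interpolation=cv2.INTER_CUBIC)
cv2.imwrite('pics/s5.png',np.hstack([A,B])[:,:,::-1])
for t in tins(w,c,(150,0,500,300))[1]: print(np.round(t,3),(frame(t[3:],g,e)*1000).round(1))
```

```text
6.15 [ 0.5223 -0.0914  0.1402] lane [-120.2   -0.6] yaw 90.78 [ 0.0027 -0.0015 -1.    ] 0.34832195374237507 [-0.6  0.1  0.2] [-0.4   0.22  1.82 -0.    1.09 -0.41]
[ 3.25222e+02  1.39618e+02  3.90180e+01  5.26000e-01 -1.40000e-02] [-42.9  -5.3]
[3.67896e+02 7.96230e+01 9.01400e+00 5.54000e-01 2.50000e-02] [ -3.8 -33.7]
[2.7000e+02 7.9752e+01 8.7810e+00 4.8800e-01 2.4000e-02] [-4.1 31.9]
[3.74884e+02 2.48310e+01 2.77310e+01 5.57000e-01 5.90000e-02] [ 29.8 -37.2]
[2.62757e+02 2.46370e+01 2.73350e+01 4.84000e-01 5.80000e-02] [29.7 35.7]
```

View pics/s5.png

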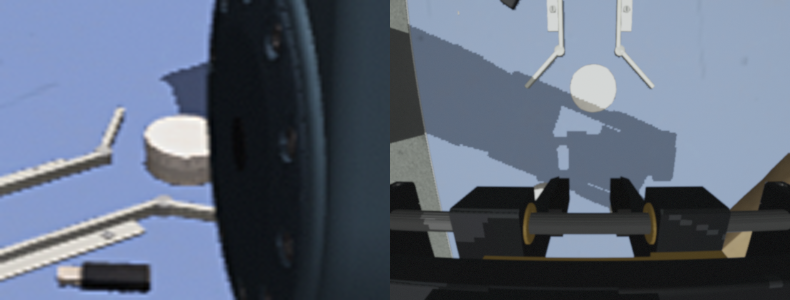

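The tin is upright at lane (-43,-5) mm, so the tips rode over its lid. I'll check the tip height from the earlier scene crop.

Run:
```python
from h import *
c=viewer.get_calibration('scene')
T=np.array([.5208,-.0194]);x=np.array([-.014,1]);y=np.array([1,.014])
for z in (.012,.017,.023,.028):
  pts=[[*(T+a*x+b*y),z] for b in (.0154,.033,-.0154,-.033) for a in (.009,-.009)]
  E=c['extrinsics']
  p=cv2.projectPoints(np.array(pts),cv2.Rodrigues(E[:3,:3])[0],E[:3,3],c['camera_matrix'],np.array([c['k1'],0,0,0,0.]))[0].reshape(-1,2)
  print(z,((p-[290,190])*5.3).round(0).tolist())
```

```text
0.012 [[410.0, 254.0], [451.0, 242.0], [383.0, 233.0], [423.0, 221.0], [460.0, 293.0], [501.0, 280.0], [489.0, 315.0], [530.0, 302.0]]
0.017 [[411.0, 242.0], [452.0, 230.0], [384.0, 221.0], [424.0, 209.0], [461.0, 281.0], [502.0, 268.0], [490.0, 303.0], [531.0, 290.0]]
0.023 [[412.0, 228.0], [453.0, 216.0], [385.0, 207.0], [425.0, 195.0], [462.0, 266.0], [503.0, 253.0], [491.0, 289.0], [533.0, 276.0]]
0.028 [[413.0, 216.0], [453.0, 204.0], [385.0, 195.0], [426.0, 183.0], [463.0, 254.0], [504.0, 241.0], [492.0, 277.0], [534.0, 263.0]]
```

servo_tool([
  [0.35, 0, 0, 1, 0, 0, 0],
  [0.35, 0, 0, 1, 0, 0, 0],
  [0.35, 0, 0, 1, 0, 0, 0],
  [0.35, 0, 0, 0.8, 0, 0, 0],
  [0.35, 0, 0, 0.4, 0, 0, 0],
  [0.35, 0, 0, 0.2, 0, 0, 0],
  [0.35, 0, 0, 0, 0, 0, 0],
  [0.35, 0, 0, 0, 0, 0, 0],
])

```text
time: 6.92
tcp_pos: [0.522, -0.0892, 0.0287]
tool_rot: [[-0.015, 1.0, 0.0], [1.0, 0.015, -0.0], [-0.0, 0.0, -1.0]]
wrist_force: [-0.3, -0.1, 0.7]
grip_width: 0.35
grasp_force: 0.0
```

servo_tool([
  [0.35, 0, 0, 0.06, 0, 0, 0],
  [0.35, 0, 0, 0.06, 0, 0, 0],
  [0.35, 0, 0, 0.06, 0, 0, 0],
  [0.35, 0, 0, 0, 0, 0, 0],
])

```text
time: 7.25
tcp_pos: [0.5218, -0.0896, 0.024]
tool_rot: [[-0.014, 1.0, 0.001], [1.0, 0.014, -0.0], [-0.0, 0.001, -1.0]]
wrist_force: [-0.6, -0.3, -1.5]
grip_width: 0.353
grasp_force: 0.0
```

Run:
```python
import st
from h import *
a=viewer.capture('scene');w=viewer.capture('wrist')
A=cv2.resize(a[170:270,330:460],(520,400),interpolation=cv2.INTER_CUBIC)
cv2.imwrite('pics/s6.png',A[:,:,::-1])
c=viewer.get_calibration('scene');s=arm.sense()
T=s['tcp_pos'][:2];x=np.array([-.014,1]);y=np.array([1,.014]);E=c['extrinsics']
for z in (.007,.012,.017):
  pts=[[*(T+a*x+b*y),z] for b in (.0154,.033,-.0154,-.033) for a in (.009,-.009)]
  p=cv2.projectPoints(np.array(pts),cv2.Rodrigues(E[:3,:3])[0],E[:3,3],c['camera_matrix'],np.array([c['k1'],0,0,0,0.]))[0].reshape(-1,2)
  print(z,((p-[330,170])*4).round(0).tolist())
```

```text
7.25 [ 0.5218 -0.0896  0.024 ] lane [-1.184e+02 -1.000e-01] yaw 90.82 [ 6.e-04 -3.e-04 -1.e+00] 0.35296080514815603 [-0.6 -0.3 -1.5] [-0.39  0.42  1.85 -0.    0.86 -0.41]
0.007 [[265.0, 245.0], [294.0, 236.0], [244.0, 230.0], [273.0, 221.0], [304.0, 272.0], [333.0, 263.0], [327.0, 289.0], [357.0, 279.0]]
0.012 [[266.0, 236.0], [295.0, 227.0], [245.0, 221.0], [273.0, 212.0], [305.0, 264.0], [334.0, 254.0], [328.0, 280.0], [358.0, 270.0]]
0.017 [[267.0, 227.0], [296.0, 219.0], [246.0, 212.0], [274.0, 204.0], [306.0, 255.0], [335.0, 245.0], [329.0, 271.0], [359.0, 261.0]]
```

View pics/s6.png

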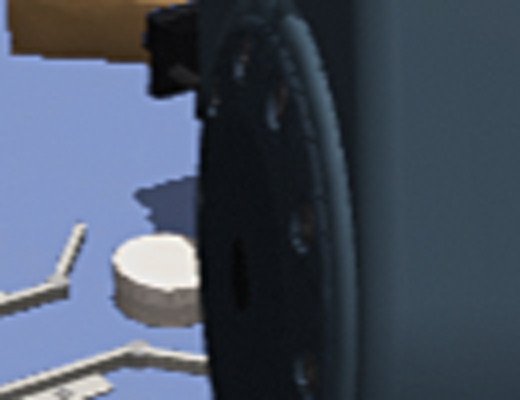

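The arm hides the fingers here. The tin stands upright in front of the lips at crop (160,275). I'll feel for the bench to get the real tip height.

servo_tool([
  [0.35, 0, 0, 0.04, 0, 0, 0],
  [0.35, 0, 0, 0.04, 0, 0, 0],
  [0.35, 0, 0, 0, 0, 0, 0],
])

```text
time: 7.6
tcp_pos: [0.5218, -0.0896, 0.0224]
tool_rot: [[-0.014, 1.0, 0.0], [1.0, 0.014, -0.0], [-0.0, 0.0, -1.0]]
wrist_force: [-2.4, 1.2, 7.6]
grip_width: 0.348
grasp_force: 3.9
```

servo_tool([
  [0.35, 0, 0, 0.04, 0, 0, 0],
  [0.35, 0, 0, 0, 0, 0, 0],
])

```text
time: 7.77
tcp_pos: [0.5218, -0.0896, 0.0224]
tool_rot: [[-0.015, 1.0, -0.0], [1.0, 0.015, -0.0], [-0.0, -0.0, -1.0]]
wrist_force: [-7.5, 2.4, 18.5]
grip_width: 0.349
grasp_force: 9.4
```

servo_tool([
  [0.35, 0, 0, -0.3, 0, 0, 0],
  [0.35, 0, 0, -0.22, 0, 0, 0],
  [0.35, 0, 0, 0, 0, 0, 0],
])

```text
time: 8.02
tcp_pos: [0.5225, -0.0898, 0.0349]
tool_rot: [[-0.014, 1.0, 0.002], [1.0, 0.014, -0.001], [-0.001, 0.002, -1.0]]
wrist_force: [0.3, -0.4, -0.1]
grip_width: 0.351
grasp_force: 0.0
```

```bash
cat > wt.py <<'E'
import st
from h import *
# tin as largest clear circle in wrist view: low saturation (lit or shaded) vs blue bench
def wt(save=None):
    c=viewer.get_calibration('wrist');w=viewer.capture('wrist')
    if save: cv2.imwrite(save,w[:,:,::-1])
    hsv=cv2.cvtColor(w,cv2.COLOR_RGB2HSV)
    m=((hsv[...,1]<40)&(hsv[...,2]>95)).astype(np.uint8); m[360:]=0
    o=cv2.morphologyEx(m,cv2.MORPH_OPEN,cv2.getStructuringElement(cv2.MORPH_ELLIPSE,(31,31)))
    for k in cv2.findContours(o,cv2.RETR_EXTERNAL,cv2.CHAIN_APPROX_NONE)[0]:
        p=k.reshape(-1,2).astype(float); 
        q=ray(c,p,.023)[:,:2]; 
        q=np.array([frame(a,g,e) for a in q])
        x0=q[:,0].max();f=q[q[:,0]>x0-.02]  # front arc, circle of known radius
        from scipy.optimize import least_squares
        r=least_squares(lambda v:np.hypot(*(f-v).T)-.026,[x0-.026,f[:,1].mean()])
        print('tin lane mm',(r.x*1000).round(1),'res',np.abs(r.fun).mean().round(4),'bbox',p.min(0),p.max(0))
if __name__=='__main__':
    wt()
    c=viewer.get_calibration('scene'); print('scene',frame(ray(c,[(370,233.7)],.023)[0][:2],g,e))
E
python3 wt.py
```

```text
8.0167 [ 0.5225 -0.0898  0.0349] lane [-118.6   -0.8] yaw 90.83 [ 2.1e-03 -8.0e-04 -1.0e+00] 0.3507173272838786 [ 0.3 -0.4 -0.1] [-0.39  0.4   1.85  0.    0.88 -0.41]
tin lane mm [-44.1  -5. ] res 0.0002 bbox [263.  66.] [395. 204.]
scene [-0.04154375 -0.01107688]
```

servo_tool([
  [0.35, 0.3, 0.16, 0, 0, 0, 0],
  [0.35, 0.3, 0, 0, 0, 0, 0],
  [0.35, 0.3, 0, 0, 0, 0, 0],
  [0.35, 0.3, 0, 0, 0, 0, 0],
  [0.35, 0.2, 0, 0, 0, 0, 0],
  [0.35, 0.2, 0, 0, 0, 0, 0],
  [0.35, 0.2, 0, 0, 0, 0, 0],
  [0.35, 0.1, 0, 0, 0, 0, 0],
  [0.35, 0.1, 0, 0, 0, 0, 0],
  [0.35, 0, 0, 0, 0, 0, 0],
])

```text
time: 8.9
tcp_pos: [0.5248, -0.039, 0.0337]
tool_rot: [[-0.015, 1.0, 0.0], [1.0, 0.015, 0.0], [0.0, 0.0, -1.0]]
wrist_force: [0.1, 0.1, 0.7]
grip_width: 0.349
grasp_force: 0.0
```

```bash
python3 wt.py
```

```text
8.9 [ 0.5248 -0.039   0.0337] lane [-67.9  -3.8] yaw 90.84 [ 0.  0. -1.] 0.3487175933594572 [0.1 0.1 0.7] [-0.3   0.4   1.86  0.    0.88 -0.31]
tin lane mm [-39.1  -4. ] res 0.0002 bbox [258. 188.] [380. 308.]
tin lane mm [ 23.  -35.3] res 0.0054 bbox [382.   0.] [427. 108.]
tin lane mm [22.8 33.8] res 0.0054 bbox [198.   0.] [241. 107.]
scene [-0.04154375 -0.01107688]
```

servo_tool([
  [0.35, 0.12, -0.04, 0, 0, 0, 0],
  [0.35, 0.12, -0.04, 0, 0, 0, 0],
  [0.35, 0.12, -0.04, 0, 0, 0, 0],
  [0.35, 0.12, 0, 0, 0, 0, 0],
  [0.35, 0.12, 0, 0, 0, 0, 0],
  [0.35, 0.12, 0, 0, 0, 0, 0],
  [0.35, 0.12, 0, 0, 0, 0, 0],
  [0.35, 0, 0, 0, 0, 0, 0],
])

```text
time: 9.62
tcp_pos: [0.5215, -0.0178, 0.0337]
tool_rot: [[-0.015, 1.0, -0.0], [1.0, 0.015, 0.0], [0.0, -0.0, -1.0]]
wrist_force: [0.6, -0.1, -0.5]
grip_width: 0.345
grasp_force: 0.0
```

```bash
python3 wt.py
```

```text
9.6167 [ 0.5215 -0.0178  0.0337] lane [-46.6  -0.6] yaw 90.85 [-1.e-04  2.e-04 -1.e+00] 0.34531653356475983 [ 0.6 -0.1 -0.5] [-0.26  0.39  1.87  0.    0.88 -0.28]
tin lane mm [-18.1  -0.9] res 0.0002 bbox [258. 188.] [380. 308.]
tin lane mm [ 44.4 -36.1] res 0.0053 bbox [389.   0.] [435. 157.]
tin lane mm [44.  34.2] res 0.0053 bbox [205.   0.] [251. 156.]
scene [-0.04154375 -0.01107688]
```

servo_tool([
  [0.35, 0.15, 0, -0.03, 0, 0, 0],
  [0.35, 0.15, 0, 0, 0, 0, 0],
  [0.35, 0.15, 0, 0, 0, 0, 0],
  [0.35, 0.2, 0, 0, 0, 0, 0],
  [0.35, 0.2, 0, 0, 0, 0, 0],
  [0.35, 0.2, 0, 0, 0, 0, 0],
  [0.35, 0.2, 0, 0, 0, 0, 0],
  [0.35, 0.2, 0, 0, 0, 0, 0],
  [0.35, 0.2, 0, 0, 0, 0, 0],
  [0.35, 0.2, 0, 0, 0, 0, 0],
])

```text
time: 10.5
tcp_pos: [0.5208, 0.0284, 0.0345]
tool_rot: [[-0.015, 1.0, -0.0], [1.0, 0.015, 0.0], [0.0, -0.0, -1.0]]
wrist_force: [-0.7, -0.0, -0.4]
grip_width: 0.346
grasp_force: 0.2
```

```bash
python3 wt.py
```

```text
10.5 [0.5208 0.0284 0.0345] lane [-0.5 -0.5] yaw 90.83 [-0.  0. -1.] 0.3463264770853901 [-0.7 -0.  -0.4] [-0.17  0.39  1.87  0.    0.88 -0.19]
tin lane mm [ 32.1 -10.4] res 0.0048 bbox [384. 210.] [418. 253.]
tin lane mm [30.5  8.7] res 0.0049 bbox [221. 210.] [256. 253.]
tin lane mm [27.8 -0.7] res 0.0002 bbox [258. 189.] [380. 308.]
tin lane mm [59.7 52.4] res 0.0034 bbox [149.  96.] [179. 126.]
tin lane mm [106.6 -90. ] res 0.0051 bbox [476.   0.] [629.  94.]
tin lane mm [ 90.8 -35.1] res 0.0053 bbox [385.   0.] [434. 205.]
tin lane mm [90.5 34.3] res 0.0054 bbox [205.   0.] [254. 203.]
scene [-0.04154375 -0.01107688]
```

servo_tool([
  [0.35, 0.25, 0, 0, 0, 0, 0],
  [0.35, 0.25, 0, 0, 0, 0, 0],
  [0.35, 0.25, 0, 0, 0, 0, 0],
  [0.35, 0.25, 0, 0, 0, 0, 0],
  [0.35, 0.25, 0, 0, 0, 0, 0],
  [0.35, 0.25, 0, 0, 0, 0, 0],
  [0.35, 0.25, 0, 0, 0, 0, 0],
  [0.35, 0.25, 0, 0, 0, 0, 0],
  [0.35, 0.25, 0, 0, 0, 0, 0],
  [0.35, 0.25, 0, 0, 0, 0, 0],
])

```text
time: 11.38
tcp_pos: [0.5199, 0.0909, 0.0345]
tool_rot: [[-0.014, 1.0, -0.0], [1.0, 0.014, 0.0], [0.0, -0.0, -1.0]]
wrist_force: [-0.2, -1.0, -0.3]
grip_width: 0.349
grasp_force: 0.1
```

servo_tool([
  [0.35, 0.25, 0, 0, 0, 0, 0],
  [0.35, 0.25, 0, 0, 0, 0, 0],
  [0.35, 0.25, 0, 0, 0, 0, 0],
  [0.35, 0.25, 0, 0, 0, 0, 0],
  [0.35, 0.25, 0, 0, 0, 0, 0],
  [0.35, 0.25, 0, 0, 0, 0, 0],
  [0.35, 0.25, 0, 0, 0, 0, 0],
  [0.35, 0.2, 0, 0, 0, 0, 0],
  [0.35, 0.15, 0, 0, 0, 0, 0],
  [0.35, 0.1, 0, 0, 0, 0, 0],
])

```text
time: 12.22
tcp_pos: [0.5191, 0.1458, 0.0345]
tool_rot: [[-0.015, 1.0, -0.0], [1.0, 0.015, 0.0], [0.0, -0.0, -1.0]]
wrist_force: [0.2, 0.5, -0.2]
grip_width: 0.348
grasp_force: 0.1
```

```bash
python3 wt.py|head -8
```

```text
12.2167 [0.5191 0.1458 0.0345] lane [117.   -0.2] yaw 90.85 [-0.  0. -1.] 0.34830653258020744 [ 0.2  0.5 -0.2] [0.05 0.42 1.83 0.   0.89 0.04]
tin lane mm [118.3 -33.4] res 0.0051 bbox [383. 236.] [416. 298.]
tin lane mm [118.2  31.9] res 0.0051 bbox [223. 236.] [257. 297.]
tin lane mm [132.8 -87.4] res 0.0017 bbox [451. 225.] [580. 331.]
tin lane mm [145.3  -0.3] res 0.0002 bbox [258. 189.] [380. 308.]
tin lane mm [161.7 -10.1] res 0.0049 bbox [386. 186.] [421. 229.]
tin lane mm [158.1   9.1] res 0.0049 bbox [219. 186.] [254. 228.]
scene [-0.04154375 -0.01107688]
```

servo_tool([
  [0.35, -0.2, 0, 0, 0, 0, 0],
  [0.35, 0, 0, -0.8, 0, 0, 0],
  [0.35, 0, 0, -0.8, 0, 0, 0],
  [0.35, 0, 0, -0.8, 0, 0, 0],
  [0.35, 0, 0, -0.4, 0, 0, 0],
  [0.35, -0.9, -0.2, 0, 0, 0, 0],
  [0.35, -0.9, -0.2, 0, 0, 0, 0],
  [0.35, -0.9, -0.2, 0, 0, 0, 0],
  [0.35, -0.9, -0.2, 0, 0, 0, 0],
  [0.35, -0.9, -0.2, 0, 0, 0, 0],
])

```text
time: 13.1
tcp_pos: [0.4953, 0.0262, 0.1042]
tool_rot: [[-0.014, 1.0, -0.0], [1.0, 0.014, -0.0], [-0.0, -0.0, -1.0]]
wrist_force: [1.1, -0.4, -0.3]
grip_width: 0.346
grasp_force: 0.0
```

servo_tool([
  [0.35, -0.9, -0.2, 0, 0, 0, 0],
  [0.35, -0.9, -0.2, 0, 0, 0, 0],
  [0.35, -0.9, -0.2, 0, 0, 0, 0],
  [0.35, -0.9, -0.2, 0, 0, 0, 0],
  [0.35, -0.9, -0.2, 0, 0, 0, 0],
  [0.35, -0.9, -0.3, 0, 0, 0, 0],
  [0.35, -0.9, -0.3, 0, 0, 0, 0],
  [0.35, -0.9, -0.3, 0, 0, 0, 0],
  [0.35, -0.9, -0.3, 0, 0, 0, 0],
  [0.35, -0.9, -0.2, 0, 0, 0, 0],
])

```text
time: 13.93
tcp_pos: [0.438, -0.1996, 0.1041]
tool_rot: [[-0.014, 1.0, -0.001], [1.0, 0.014, 0.0], [0.0, -0.001, -1.0]]
wrist_force: [-0.2, 0.1, 0.3]
grip_width: 0.356
grasp_force: 0.0
```

servo_tool([
  [0.35, -0.3, 0, 0, 0, 0, 1],
  [0.35, 0, 0, 0, 0, 0, 1],
  [0.35, 0, 0, 0, 0, 0, 1],
  [0.35, 0, 0, 0, 0, 0, 1],
  [0.35, 0, 0, 0, 0, 0, 1],
  [0.35, 0, 0, 0, 0, 0, 1],
  [0.35, 0, 0, 0, 0, 0, 1],
  [0.35, 0, 0, 0, 0, 0, 0],
])

```text
time: 14.6
tcp_pos: [0.4389, -0.2061, 0.1042]
tool_rot: [[0.459, 0.888, -0.0], [0.888, -0.459, 0.0], [-0.0, -0.0, -1.0]]
wrist_force: [0.3, -0.3, 0.4]
grip_width: 0.349
grasp_force: 0.0
```

```bash
python3 wt.py|head -8
```

```text
14.6 [ 0.4389 -0.2061  0.1042] lane [-234.    84.1] yaw 62.66 [-3.e-04  1.e-04 -1.e+00] 0.3489767427279822 [ 0.3 -0.3  0.4] [-0.68  0.19  1.95 -0.    1.   -0.21]
tin lane mm [-182.5  238.4] res 0.0074 bbox [ 42. 258.] [137. 337.]
tin lane mm [-191.6   60.1] res 0.0002 bbox [278. 142.] [364. 229.]
tin lane mm [-203.1  -52.2] res 0.0011 bbox [453.  69.] [544. 162.]
scene [-0.04154375 -0.01107688]
```

servo_tool([
  [0.35, 0, 0.05, 0.8, 0, 0, 0],
  [0.35, 0, 0, 0.8, 0, 0, 0],
  [0.35, 0, 0, 0.8, 0, 0, 0],
  [0.35, 0, 0, 0.4, 0, 0, 0],
  [0.35, 0, 0, 0, 0, 0, 0],
  [0.35, 0.2, 0, 0, 0, 0, 0],
  [0.35, 0.2, 0, 0, 0, 0, 0],
  [0.35, 0.15, 0, 0, 0, 0, 0],
  [0.35, 0.15, 0, 0, 0, 0, 0],
  [0.35, 0.15, 0, 0, 0, 0, 0],
])

```text
time: 15.48
tcp_pos: [0.4508, -0.1874, 0.0353]
tool_rot: [[0.456, 0.89, 0.001], [0.89, -0.456, -0.001], [-0.0, 0.002, -1.0]]
wrist_force: [-0.0, -0.1, 0.3]
grip_width: 0.349
grasp_force: 0.2
```

```bash
python3 wt.py|head -8
```

```text
15.4833 [ 0.4508 -0.1874  0.0353] lane [-215.4   72. ] yaw 62.86 [ 0.0013 -0.001  -1.    ] 0.34904797506122015 [-0.  -0.1  0.3] [-0.64  0.33  1.96 -0.    0.85 -0.16]
tin lane mm [-190.2   58.9] res 0.0003 bbox [256. 189.] [379. 308.]
tin lane mm [-202.1  -51.8] res 0.0012 bbox [507.  90.] [634. 220.]
scene [-0.04154375 -0.01107688]
```

servo_tool([
  [0.35, 0.2, 0, 0.04, 0, 0, 0],
  [0.35, 0.25, 0, 0, 0, 0, 0],
  [0.35, 0.25, 0, 0, 0, 0, 0],
  [0.35, 0.25, 0, 0, 0, 0, 0],
  [0.35, 0.25, 0, 0, 0, 0, 0],
  [0.35, 0.25, 0, 0, 0, 0, 0],
  [0.35, 0.25, 0, 0, 0, 0, 0],
  [0.35, 0.25, 0, 0, 0, 0, 0],
  [0.35, 0.25, 0, 0, 0, 0, 0],
  [0.35, 0.25, 0, 0, 0, 0, 0],
])

```text
time: 16.37
tcp_pos: [0.4783, -0.1325, 0.0334]
tool_rot: [[0.457, 0.89, -0.0], [0.89, -0.457, 0.0], [0.0, -0.0, -1.0]]
wrist_force: [-1.0, -0.8, 0.8]
grip_width: 0.349
grasp_force: 0.4
```

servo_tool([
  [0.35, 0.25, 0, 0, 0, 0, 0],
  [0.35, 0.25, 0, 0, 0, 0, 0],
  [0.35, 0.25, 0, 0, 0, 0, 0],
  [0.35, 0.25, 0, 0, 0, 0, 0],
  [0.35, 0.25, 0, 0, 0, 0, 0],
  [0.35, 0.25, 0, 0, 0, 0, 0],
  [0.35, 0.25, 0, 0, 0, 0, 0],
  [0.35, 0.25, 0, 0, 0, 0, 0],
  [0.35, 0.15, 0, 0, 0, 0, 0],
  [0.35, 0.1, 0, 0, 0, 0, 0],
])

```text
time: 17.2
tcp_pos: [0.5039, -0.0825, 0.0334]
tool_rot: [[0.456, 0.89, -0.0], [0.89, -0.456, 0.0], [0.0, -0.0, -1.0]]
wrist_force: [0.0, -0.7, -0.6]
grip_width: 0.349
grasp_force: 0.4
```

```bash
python3 wt.py|head -8
```

```text
17.2 [ 0.5039 -0.0825  0.0334] lane [-111.1   17.7] yaw 62.86 [-1.e-04  1.e-04 -1.e+00] 0.34908463958249963 [ 0.  -0.7 -0.6] [-0.4   0.37  1.9   0.    0.87  0.08]
tin lane mm [-86.    4.4] res 0.0003 bbox [256. 189.] [379. 310.]
tin lane mm [ 8.5 39.6] res 0.0044 bbox [77.  0.] [145.  71.]
scene [-0.04154375 -0.01107688]
```

servo_tool([
  [0.35, -0.8, 0, 0, 0, 0, 0],
  [0.35, -0.8, 0, 0, 0, 0, 0],
  [0.35, 0, 0, 0, 0, 0, -1],
  [0.35, 0, 0, 0, 0, 0, -1],
  [0.35, 0, 0, 0, 0, 0, -1],
  [0.35, 0, 0, 0, 0, 0, -1],
  [0.35, 0, 0, 0, 0, 0, -1],
  [0.35, 0, 0, 0, 0, 0, -1],
  [0.35, 0, 0.6, 0, 0, 0, -1],
  [0.35, 0, 0.7, 0, 0, 0, 0],
])

```text
time: 18.08
tcp_pos: [0.5172, -0.1192, 0.0331]
tool_rot: [[-0.017, 1.0, -0.001], [1.0, 0.017, 0.001], [0.001, -0.001, -1.0]]
wrist_force: [0.9, 1.0, 0.4]
grip_width: 0.348
grasp_force: 0.0
```

servo_tool([
  [0.35, 0, 0, 0, 0, 0, 0],
  [0.35, 0.1, 0, 0, 0, 0, 0],
])

```text
time: 18.25
tcp_pos: [0.5181, -0.117, 0.0334]
tool_rot: [[-0.014, 1.0, 0.0], [1.0, 0.014, -0.0], [-0.0, 0.0, -1.0]]
wrist_force: [0.6, 0.3, 0.1]
grip_width: 0.351
grasp_force: 0.0
```

```bash
python3 wt.py|head -8
```

```text
18.25 [ 0.5181 -0.117   0.0334] lane [-145.8    3.8] yaw 90.81 [ 2.e-04 -2.e-04 -1.e+00] 0.35054249954954664 [0.6 0.3 0.1] [-0.45  0.41  1.85 -0.    0.88 -0.46]
tin lane mm [-86.3   4.8] res 0.0002 bbox [251. 108.] [381. 239.]
scene [-0.04154375 -0.01107688]
```

servo_tool([
  [0.35, 0.3, 0, 0, 0, 0, 0],
  [0.35, 0.3, 0, 0, 0, 0, 0],
  [0.35, 0.2, 0, 0, 0, 0, 0],
  [0.35, 0.2, 0, 0, 0, 0, 0],
  [0.35, 0.2, 0, 0, 0, 0, 0],
  [0.35, 0.2, 0.04, 0, 0, 0, 0],
  [0.35, 0.2, 0.04, 0, 0, 0, 0],
  [0.35, 0.2, 0.04, 0, 0, 0, 0],
  [0.35, 0.2, 0.04, 0, 0, 0, 0],
  [0.35, 0.2, 0.02, 0, 0, 0, 0],
])

```text
time: 19.13
tcp_pos: [0.5218, -0.0612, 0.0335]
tool_rot: [[-0.014, 1.0, 0.0], [1.0, 0.014, -0.0], [-0.0, 0.0, -1.0]]
wrist_force: [0.6, -0.7, 0.2]
grip_width: 0.353
grasp_force: 0.1
```

servo_tool([
  [0.35, 0.2, 0, 0, 0, 0, 0],
  [0.35, 0.2, 0, 0, 0, 0, 0],
  [0.35, 0.2, 0, 0, 0, 0, 0],
  [0.35, 0.2, 0, 0, 0, 0, 0],
  [0.35, 0.2, 0, 0, 0, 0, 0],
  [0.35, 0.1, 0, -0.03, 0, 0, 0],
])

```text
time: 19.63
tcp_pos: [0.5209, -0.0334, 0.0341]
tool_rot: [[-0.015, 1.0, -0.0], [1.0, 0.015, 0.0], [0.0, -0.0, -1.0]]
wrist_force: [-1.4, -0.2, 0.3]
grip_width: 0.353
grasp_force: 0.1
```

```bash
python3 wt.py|head -8
```

```text
19.6333 [ 0.5209 -0.0334  0.0341] lane [-62.2   0.1] yaw 90.84 [-4.e-04  2.e-04 -1.e+00] 0.352801956218131 [-1.4 -0.2  0.3] [-0.29  0.39  1.87  0.    0.88 -0.31]
tin lane mm [-33.8  -0.6] res 0.0002 bbox [259. 189.] [381. 308.]
tin lane mm [ 28.9 -35.2] res 0.0053 bbox [392.   0.] [436. 121.]
tin lane mm [28.6 34.3] res 0.0054 bbox [207.   0.] [251. 121.]
scene [-0.04154375 -0.01107688]
```

servo_tool([
  [0.35, 0.2, 0.02, 0, 0, 0, 0],
  [0.35, 0.2, 0, 0, 0, 0, 0],
  [0.35, 0.2, 0, 0, 0, 0, 0],
  [0.35, 0.2, 0, 0, 0, 0, 0],
  [0.35, 0.2, 0, 0, 0, 0, 0],
  [0.35, 0.2, 0, 0, 0, 0, 0],
  [0.35, 0.2, 0, 0, 0, 0, 0],
  [0.35, 0.25, 0, 0, 0, 0, 0],
  [0.35, 0.25, 0, 0, 0, 0, 0],
  [0.35, 0.25, 0, 0, 0, 0, 0],
])

```text
time: 20.52
tcp_pos: [0.5209, 0.0203, 0.0342]
tool_rot: [[-0.014, 1.0, -0.0], [1.0, 0.014, 0.0], [0.0, -0.0, -1.0]]
wrist_force: [0.0, -0.2, -0.0]
grip_width: 0.351
grasp_force: 0.2
```

servo_tool([
  [0.35, 0.25, 0, 0, 0, 0, 0],
  [0.35, 0.25, 0, 0, 0, 0, 0],
  [0.35, 0.25, 0, 0, 0, 0, 0],
  [0.35, 0.25, 0, 0, 0, 0, 0],
  [0.35, 0.25, 0, 0, 0, 0, 0],
  [0.35, 0.25, 0, 0, 0, 0, 0],
  [0.35, 0.25, 0, 0, 0, 0, 0],
  [0.35, 0.25, 0, 0, 0, 0, 0],
  [0.35, 0.2, 0, 0, 0, 0, 0],
  [0.35, 0.1, 0, 0, 0, 0, 0],
])

```text
time: 21.35
tcp_pos: [0.52, 0.0779, 0.0342]
tool_rot: [[-0.015, 1.0, -0.0], [1.0, 0.015, 0.0], [0.0, -0.0, -1.0]]
wrist_force: [1.1, -0.6, 0.6]
grip_width: 0.348
grasp_force: 0.2
```

```bash
python3 wt.py|head -8
```

```text
21.35 [0.52   0.0779 0.0342] lane [49.  -0.2] yaw 90.86 [-1.e-04  1.e-04 -1.e+00] 0.3477085429610172 [ 1.1 -0.6  0.6] [-0.08  0.4   1.86  0.    0.88 -0.09]
tin lane mm [77.4 -0.9] res 0.0002 bbox [259. 189.] [380. 308.]
tin lane mm [127.1 -89.8] res 0.0014 bbox [467.  65.] [611. 211.]
tin lane mm [149.7  -0.5] res 0.0066 bbox [208.   3.] [432. 298.]
scene [-0.04154375 -0.01107688]
```

servo_tool([
  [0.35, 0.2, 0, 0, 0, 0, 0],
  [0.35, 0.2, 0, 0, 0, 0, 0],
  [0.35, 0.15, 0, 0, 0, 0, 0],
  [0.35, 0, 0, 0, 0, 0, 0],
  [0.35, -0.2, 0, 0, 0, 0, 0],
  [0.35, 0, 0, -0.8, 0, 0, 0],
  [0.35, 0, 0, -0.8, 0, 0, 0],
  [0.35, 0, 0, -0.8, 0, 0, 0],
  [0.35, 0, 0, -0.4, 0, 0, 0],
  [0.35, 0, 0, 0, 0, 0, 0],
])

```text
time: 22.23
tcp_pos: [0.5218, 0.0854, 0.1066]
tool_rot: [[-0.014, 1.0, 0.005], [1.0, 0.014, -0.0], [-0.0, 0.005, -1.0]]
wrist_force: [0.1, 0.3, -0.0]
grip_width: 0.349
grasp_force: 0.0
```

servo_tool([
  [0.35, -0.9, 0.2, 0, 0, 0, 0],
  [0.35, -0.9, 0.2, 0, 0, 0, 0],
  [0.35, -0.9, 0.2, 0, 0, 0, 0],
  [0.35, -0.9, 0.2, 0, 0, 0, 0],
  [0.35, -0.9, 0.2, 0, 0, 0, 0],
  [0.35, -0.9, 0.2, 0, 0, 0, 0],
  [0.35, -0.9, 0.2, 0, 0, 0, 0],
  [0.35, -0.9, 0.2, 0, 0, 0, 0],
  [0.35, -0.9, 0.2, 0, 0, 0, 0],
  [0.35, -0.9, 0.2, 0, 0, 0, 0],
])

```text
time: 23.07
tcp_pos: [0.5725, -0.1395, 0.1026]
tool_rot: [[-0.014, 1.0, -0.002], [1.0, 0.014, 0.001], [0.001, -0.002, -1.0]]
wrist_force: [0.3, 0.4, -0.6]
grip_width: 0.35
grasp_force: 0.0
```

servo_tool([
  [0.35, -0.9, 0.2, 0, 0, 0, 0],
  [0.35, -0.9, 0.2, 0, 0, 0, 0],
  [0.35, -0.9, 0.2, 0, 0, 0, 0],
  [0.35, -0.6, 0.2, 0, 0, 0, -1],
  [0.35, 0, 0, 0, 0, 0, -1],
  [0.35, 0, 0, 0, 0, 0, -1],
  [0.35, 0, 0, 0, 0, 0, -1],
  [0.35, 0, 0, 0, 0, 0, -1],
  [0.35, 0, 0, 0, 0, 0, -0.5],
  [0.35, 0, 0, 0, 0, 0, 0],
])

```text
time: 23.9
tcp_pos: [0.5935, -0.2205, 0.1025]
tool_rot: [[-0.389, 0.921, -0.002], [0.921, 0.389, 0.001], [0.002, -0.001, -1.0]]
wrist_force: [-0.1, 0.2, -0.8]
grip_width: 0.355
grasp_force: 0.0
```

```bash
python3 wt.py|head -8
```

```text
23.9 [ 0.5935 -0.2205  0.1025] lane [-250.1  -70.4] yaw 112.88 [-0.002   0.0011 -1.    ] 0.3545554671318244 [-0.1  0.2 -0.8] [-0.54  0.48  1.56 -0.    1.1  -0.94]
tin lane mm [-204.6  -55. ] res 0.0002 bbox [281. 143.] [367. 230.]
scene [-0.04154375 -0.01107688]
```

servo_tool([
  [0.35, 0, 0.12, 0.8, 0, 0, 0],
  [0.35, 0, 0, 0.8, 0, 0, 0],
  [0.35, 0, 0, 0.7, 0, 0, 0],
  [0.35, 0, 0, 0.4, 0, 0, 0],
  [0.35, 0, 0, 0.05, 0, 0, 0],
  [0.35, 0.2, 0, 0, 0, 0, 0],
  [0.35, 0.2, 0, 0, 0, 0, 0],
  [0.35, 0.15, 0, 0, 0, 0, 0],
  [0.35, 0.15, 0, 0, 0, 0, 0],
  [0.35, 0.2, 0, 0, 0, 0, 0],
])

```text
time: 24.78
tcp_pos: [0.5889, -0.1986, 0.0365]
tool_rot: [[-0.388, 0.922, 0.002], [0.922, 0.388, -0.001], [-0.002, 0.001, -1.0]]
wrist_force: [-0.3, -0.5, -0.3]
grip_width: 0.347
grasp_force: 0.2
```

```bash
python3 wt.py|head -8
```

```text
24.7833 [ 0.5889 -0.1986  0.0365] lane [-228.2  -66. ] yaw 112.83 [ 0.0016 -0.001  -1.    ] 0.3467348964483183 [-0.3 -0.5 -0.3] [-0.52  0.56  1.61 -0.    0.97 -0.91]
tin lane mm [-202.1  -54.6] res 0.0001 bbox [257. 188.] [377. 305.]
scene [-0.04154375 -0.01107688]
```

servo_tool([
  [0.35, -0.1, 0, 0.1, 0, 0, 0],
  [0.35, 0.1, 0, 0, 0, 0, 0],
  [0.35, 0.2, 0, 0, 0, 0, 0],
  [0.35, 0.25, 0, 0, 0, 0, 0],
  [0.35, 0.25, 0, 0, 0, 0, 0],
  [0.35, 0.25, 0, 0, 0, 0, 0],
  [0.35, 0.25, 0, 0, 0, 0, 0],
  [0.35, 0.25, 0, 0, 0, 0, 0],
  [0.35, 0.25, 0, 0, 0, 0, 0],
  [0.35, 0.25, 0, 0, 0, 0, 0],
])

```text
time: 25.67
tcp_pos: [0.5693, -0.1531, 0.033]
tool_rot: [[-0.388, 0.922, 0.0], [0.922, 0.388, 0.0], [-0.0, 0.0, -1.0]]
wrist_force: [0.1, -1.0, 0.8]
grip_width: 0.352
grasp_force: 0.3
```

servo_tool([
  [0.35, 0.25, 0, 0, 0, 0, 0],
  [0.35, 0.25, 0, 0, 0, 0, 0],
  [0.35, 0.25, 0, 0, 0, 0, 0],
  [0.35, 0.25, 0, 0, 0, 0, 0],
  [0.35, 0.25, 0, 0, 0, 0, 0],
  [0.35, 0.25, 0, 0, 0, 0, 0],
  [0.35, 0.25, 0, 0, 0, 0, 0],
  [0.35, 0.25, 0, 0, 0, 0, 0],
  [0.35, 0.25, 0, 0, 0, 0, 0],
  [0.35, 0.2, 0, 0, 0, 0, 0],
])

```text
time: 26.5
tcp_pos: [0.5454, -0.0966, 0.033]
tool_rot: [[-0.388, 0.922, -0.0], [0.922, 0.388, 0.0], [0.0, -0.0, -1.0]]
wrist_force: [-0.5, -0.5, 0.8]
grip_width: 0.349
grasp_force: 0.3
```

servo_tool([
  [0.35, 0.15, 0, 0, 0, 0, 0],
  [0.35, 0.1, 0, 0, 0, 0, 0],
  [0.35, 0, 0, 0, 0, 0, 0],
])

```text
time: 26.75
tcp_pos: [0.5431, -0.091, 0.0329]
tool_rot: [[-0.388, 0.922, -0.0], [0.922, 0.388, 0.0], [0.0, -0.0, -1.0]]
wrist_force: [-0.8, -0.0, 0.3]
grip_width: 0.355
grasp_force: 0.0
```

```bash
python3 wt.py|head -8
```

```text
26.75 [ 0.5431 -0.091   0.0329] lane [-120.1  -21.4] yaw 112.85 [-3.e-04  2.e-04 -1.e+00] 0.355310621644264 [-0.8 -0.   0.3] [-0.38  0.44  1.8   0.    0.9  -0.78]
tin lane mm [-93.5 -10.7] res 0.0002 bbox [257. 188.] [381. 309.]
tin lane mm [ -7.8 -45.9] res 0.0032 bbox [473.   0.] [516.  27.]
scene [-0.04154375 -0.01107688]
```

servo_tool([
  [0.35, -0.8, 0, 0, 0, 0, 0],
  [0.35, -0.8, 0, 0, 0, 0, 0],
  [0.35, 0, 0, 0, 0, 0, 1],
  [0.35, 0, 0, 0, 0, 0, 1],
  [0.35, 0, 0, 0, 0, 0, 1],
  [0.35, 0, 0, 0, 0, 0, 1],
  [0.35, 0, 0, 0, 0, 0, 1],
  [0.35, 0, 0, 0, 0, 0, 0.5],
  [0.35, 0, -0.5, 0, 0, 0, 0],
  [0.35, 0, -0.5, 0, 0, 0, 0],
])

```text
time: 27.63
tcp_pos: [0.534, -0.1291, 0.033]
tool_rot: [[-0.014, 1.0, 0.0], [1.0, 0.014, -0.0], [-0.0, 0.0, -1.0]]
wrist_force: [-0.6, 1.3, -0.4]
grip_width: 0.354
grasp_force: 0.0
```

servo_tool([
  [0.35, 0, 0, 0, 0, 0, 0],
  [0.35, 0, 0, 0, 0, 0, 0],
])

```text
time: 27.8
tcp_pos: [0.5337, -0.129, 0.0329]
tool_rot: [[-0.014, 1.0, -0.0], [1.0, 0.014, 0.0], [0.0, -0.0, -1.0]]
wrist_force: [-0.2, -0.1, -0.8]
grip_width: 0.349
grasp_force: 0.0
```

```bash
python3 wt.py|head -8
```

```text
27.8 [ 0.5337 -0.129   0.0329] lane [-157.9  -11.6] yaw 90.78 [-2.e-04  2.e-04 -1.e+00] 0.3493118362852671 [-0.2 -0.1 -0.8] [-0.45  0.44  1.8   0.    0.9  -0.47]
tin lane mm [-94.2 -11. ] res 0.0001 bbox [252.  96.] [382. 230.]
scene [-0.04154375 -0.01107688]
```

servo_tool([
  [0.35, 0.3, 0, 0, 0, 0, 0],
  [0.35, 0.3, 0, 0, 0, 0, 0],
  [0.35, 0.3, 0, 0, 0, 0, 0],
  [0.35, 0.2, 0, 0, 0, 0, 0],
  [0.35, 0.2, 0, 0, 0, 0, 0],
  [0.35, 0.2, 0, 0, 0, 0, 0],
  [0.35, 0.2, -0.05, 0, 0, 0, 0],
  [0.35, 0.2, -0.05, 0, 0, 0, 0],
  [0.35, 0.2, -0.05, 0, 0, 0, 0],
  [0.35, 0.2, -0.05, 0, 0, 0, 0],
])

```text
time: 28.68
tcp_pos: [0.5279, -0.0709, 0.033]
tool_rot: [[-0.014, 1.0, 0.0], [1.0, 0.014, -0.0], [-0.0, 0.0, -1.0]]
wrist_force: [0.1, -0.5, -0.2]
grip_width: 0.346
grasp_force: 0.2
```

servo_tool([
  [0.35, 0.2, -0.05, 0, 0, 0, 0],
  [0.35, 0.2, -0.05, 0, 0, 0, 0],
  [0.35, 0.2, -0.05, 0, 0, 0, 0],
  [0.35, 0.2, -0.05, 0, 0, 0, 0],
  [0.35, 0.2, -0.05, 0, 0, 0, 0],
  [0.35, 0.15, 0, -0.04, 0, 0, 0],
  [0.35, 0.1, 0, 0, 0, 0, 0],
])

```text
time: 29.27
tcp_pos: [0.5212, -0.0397, 0.0341]
tool_rot: [[-0.015, 1.0, -0.0], [1.0, 0.015, 0.0], [0.0, -0.0, -1.0]]
wrist_force: [0.9, 0.6, -0.2]
grip_width: 0.35
grasp_force: 0.2
```

```bash
python3 wt.py|head -8
```

```text
29.2667 [ 0.5212 -0.0397  0.0341] lane [-68.5  -0.1] yaw 90.84 [-0.e+00  1.e-04 -1.e+00] 0.3503649545611451 [ 0.9  0.6 -0.2] [-0.3   0.39  1.87  0.    0.88 -0.32]
tin lane mm [-40.6  -0.4] res 0.0002 bbox [258. 190.] [380. 309.]
tin lane mm [ 22.7 -35.1] res 0.0053 bbox [392.   0.] [436. 106.]
tin lane mm [22.4 34.3] res 0.0054 bbox [206.   0.] [250. 106.]
scene [-0.04154375 -0.01107688]
```

servo_tool([
  [0.35, 0.2, 0.015, 0, 0, 0, 0],
  [0.35, 0.2, 0, 0, 0, 0, 0],
  [0.35, 0.2, 0, 0, 0, 0, 0],
  [0.35, 0.2, 0, 0, 0, 0, 0],
  [0.35, 0.2, 0, 0, 0, 0, 0],
  [0.35, 0.2, 0, 0, 0, 0, 0],
  [0.35, 0.2, 0, 0, 0, 0, 0],
  [0.35, 0.2, 0, 0, 0, 0, 0],
  [0.35, 0.2, 0, 0, 0, 0, 0],
  [0.35, 0.2, 0, 0, 0, 0, 0],
])

```text
time: 30.15
tcp_pos: [0.521, 0.0103, 0.034]
tool_rot: [[-0.014, 1.0, 0.0], [1.0, 0.014, -0.0], [-0.0, 0.0, -1.0]]
wrist_force: [-0.1, -0.4, 1.1]
grip_width: 0.353
grasp_force: 0.3
```

servo_tool([
  [0.35, 0.2, 0, 0, 0, 0, 0],
  [0.35, 0.2, 0, 0, 0, 0, 0],
  [0.35, 0.2, 0, 0, 0, 0, 0],
  [0.35, 0.2, 0, 0, 0, 0, 0],
  [0.35, 0.2, 0, 0, 0, 0, 0],
  [0.35, 0.15, 0, 0, 0, 0, 0],
  [0.35, 0.1, 0, 0, 0, 0, 0],
  [0.35, 0, 0, 0, 0, 0, 0],
])

```text
time: 30.82
tcp_pos: [0.5204, 0.0416, 0.0339]
tool_rot: [[-0.015, 1.0, -0.0], [1.0, 0.015, 0.0], [0.0, -0.0, -1.0]]
wrist_force: [0.5, -0.5, -0.5]
grip_width: 0.349
grasp_force: 0.0
```

```bash
python3 wt.py|head -8
```

```text
30.8167 [0.5204 0.0416 0.0339] lane [12.8 -0.3] yaw 90.86 [-1.e-04  2.e-04 -1.e+00] 0.3489951479055454 [ 0.5 -0.5 -0.5] [-0.15  0.39  1.87  0.    0.88 -0.16]
tin lane mm [ 31.9 -10.9] res 0.0047 bbox [384. 238.] [417. 278.]
tin lane mm [31.7  8.9] res 0.0047 bbox [223. 238.] [256. 278.]
tin lane mm [90.7 -0.8] res 0.0001 bbox [253.  55.] [387. 309.]
tin lane mm [118.  -90.4] res 0.004 bbox [475.   0.] [626. 126.]
tin lane mm [103.8 -35.2] res 0.0053 bbox [386.   0.] [435. 231.]
tin lane mm [107.3  -1. ] res 0.0068 bbox [254.   0.] [386.  52.]
tin lane mm [103.5  34.3] res 0.0054 bbox [206.   0.] [254. 230.]
```

servo_tool([
  [0.35, -0.2, 0, 0, 0, 0, 0],
  [0.35, -0.2, 0, -0.4, 0, 0, 0],
  [0.35, 0, 0, -0.8, 0, 0, 0],
  [0.35, 0, 0, -0.8, 0, 0, 0],
  [0.35, 0, 0, -0.8, 0, 0, 0],
  [0.35, -0.8, 0, -0.8, 0, 0, 0],
  [0.35, -1, 0, -0.8, 0, 0, 0],
  [0.35, -1, 0, 0, 0, 0, 0],
  [0.35, -1, -0.5, 0, 0, 0, 0],
  [0.35, -1, -0.5, 0, 0, 0, 0],
])

```text
time: 31.7
tcp_pos: [0.4976, -0.0913, 0.1455]
tool_rot: [[-0.014, 1.0, 0.002], [1.0, 0.014, -0.001], [-0.001, 0.002, -1.0]]
wrist_force: [-0.7, 0.1, 0.0]
grip_width: 0.356
grasp_force: 0.0
```

servo_tool([
  [0.35, -1, -0.5, 0, 0, 0, 0],
  [0.35, -1, -0.5, 0, 0, 0, 0],
  [0.35, -1, -0.5, 0, 0, 0, 0],
  [0.35, -1, -0.5, 0, 0, 0, 0],
  [0.35, -1, -0.5, 0, 0, 0, 0],
  [0.35, -1, -0.5, 0, 0, 0, 0],
  [0.35, -1, -0.5, 0, 0, 0, 0],
  [0.35, -0.5, -0.3, 0, 0, 0, 0],
  [0.35, 0, 0, 0, 0, 0, 0],
])

```text
time: 32.45
tcp_pos: [0.4037, -0.2814, 0.1449]
tool_rot: [[-0.01, 1.0, 0.0], [1.0, 0.01, -0.002], [-0.002, 0.0, -1.0]]
wrist_force: [0.3, -1.2, -0.6]
grip_width: 0.352
grasp_force: 0.0
```

Run:
```python
import st
from h import *
im=viewer.capture('top')
for t in tins(im,cal)[1]: print(np.round(t[:3],1),(frame(t[3:],g,e)*1000).round(1))
cv2.imwrite('pics/t7.png',cv2.resize(im[205:335,225:425,::-1],None,fx=4,fy=4,interpolation=cv2.INTER_CUBIC))
```

```text
32.45 [ 0.4037 -0.2814  0.1449] lane [-308.9  120.1] yaw 90.6 [ 5.0e-04 -1.7e-03 -1.0e+00] 0.3516712545845913 [ 0.3 -1.2 -0.6] [-0.85  0.14  1.91 -0.    1.09 -0.86]
[287.6 268.1  15.2] [146.8   0.5]
[333.2 267.2  29.4] [67.3  0.2]
```

View pics/t7.png

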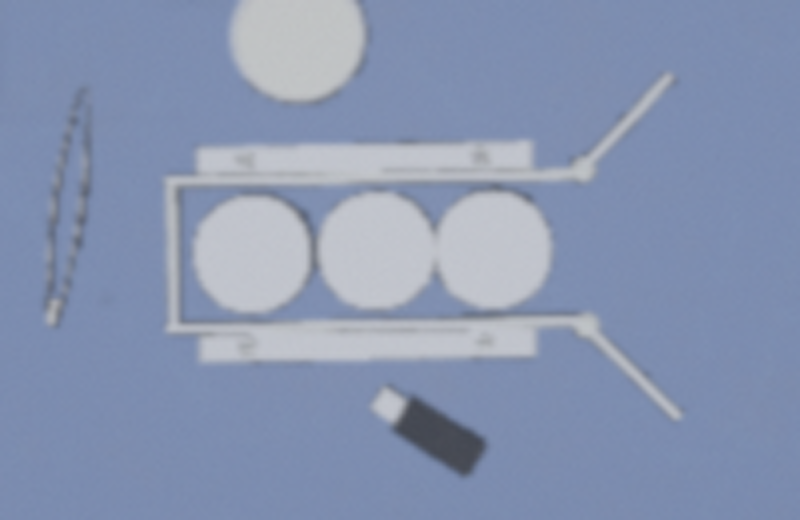

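The top view shows all three tins in single file at crop columns 252, 377 and 494. The last tin's rear edge is at about 552, clear of the posts at 584, and the dish, stick and tweezers have not moved.

```bash
python3 -c "
from bench import ticket
print(ticket.job_done())"
```

```text
the job is handed in; nothing more can be done
None
```

All three tins stand in single file behind the gate and the job is handed in at about 32 s; on the first push the fingertips appear to have ridden onto one tin's lid (about 4 N), so I backed off and repeated it lower, and the memory stick, petri dish and tweezers were not moved.

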